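# Cover sown peat pots with a glass pane and weigh it down

### The job

Finish covering the sown peat pots: stand the loose sown pot in the metal tray close beside the sown pot there, in the free space on the robot's side of it, so that one pane can cover both; slide the glass pane out over the front edge of the low board, far enough to take it by its two long sides, and lay it flat and centred over the two pots so that it covers both mouths. Then set the pebble on the middle of the glass to hold it down. Put the glass and the pebble down gently, letting neither fall, and leave the seedlings, the dibber and the bundle of labels where they are.

Things in the scene. Friction and masses are not known exactly. Their poses are not given: they have to be found in the camera images.
- board: low plain wooden board on two battens, fixed to the bench: 220 mm deep (its x) by 300 mm wide (its y), top 50 mm above its origin, which lies on the bench under its centre. x points away from the robot, so the front edge is at x = -110 mm. The pane slides easily on it (friction about 0.3)
- board_front (a point): middle of the board's front edge, on its top
- tray: shallow aluminium baking tray used as pot tray, fixed to the bench: 250 (x) by 300 (y) mm, walls 24 mm high, floor 3 mm thick; origin under its centre, x away from the robot. The sown pot stands in the row at y = +55 mm, the seedlings in the row at y = -90 mm; the space in front (-x) of the sown pot is free
- pot_in_tray: square peat pot with dark compost and no seedling, standing in the tray, free; 56 mm square over the upright 14 mm rim band, 56 mm high, tapering to 40 mm at the foot; walls 4 mm, compost 8 mm below the rim; 140 g. Origin under its centre, sides along x and y
- pot_in_tray_rim (a point): centre of that pot's mouth, at rim height
- loose_pot: the other sown pot, exactly the same, standing on the bench between board and tray. Origin under its centre
- loose_pot_rim (a point): centre of the loose pot's mouth, at rim height
- pane: rectangular pane of clear greenish glass lying flat on the board: 150 (x) by 70 (y) by 3 mm, about 80 g; origin at the centre of its underside. Too thin to be picked up where it lies; pressed from above with the closed fingertips it follows them. x points away from the robot, towards the back of the board
- pane_front (a point): middle of the pane's front short side (x = -75 mm), on its underside
- pebble: round flat grey pebble, 50 mm across at 12 mm height, 25 mm high, flat foot 34 mm across, about 110 g, lying on the bench between board and tray; origin at the centre of its underside
- seedling_1: peat pot like the others with small green seedlings up to 30 mm above its rim, in the tray; leave it alone. Origin under its centre
- seedling_2: second pot with seedlings, likewise
- dibber: dark turned wooden dibber, 142 mm long, 24 mm thick, lying on the board left of the pane; leave it alone. Origin under its middle
- labels: bundle of pale wooden plant labels, 150 by 17 by 11 mm, lying on the board right of the pane; leave it alone. Origin under its middle
Mind the look-alikes: they are no part of the job. Of the things shaped like the pane, the clear one is meant.

How it is judged:
On the way, in this order (a step that is already met when the one before it is completed fails the run):
1. the pane, still lying flat on the board, sticks out at least 25 mm over the board's front edge (x of pane_front in the frame of board below -0.135 m and z of pane in the frame of board between 0.047 and 0.053 m and angle between pane's own z axis and vertical below 0.05 rad), for 0.2 s.
2. both sown pots stand in the tray and the pane, let go, lies flat on both of them and covers both mouths, with no pebble on it yet (x of pot_in_tray in the frame of tray between -0.1 and 0.1 m and y of pot_in_tray in the frame of tray between -0.125 and 0.125 m and z of pot_in_tray in the frame of tray between 0 and 0.008 m and angle between each of pot_in_tray, loose_pot's own z axis and vertical below 0.08 rad and x of loose_pot in the frame of tray between -0.1 and 0.1 m and y of loose_pot in the frame of tray between -0.125 and 0.125 m and z of loose_pot in the frame of tray between 0 and 0.008 m and y of pot_in_tray_rim in the frame of pane between -0.011 and 0.011 m and z of pot_in_tray_rim in the frame of pane between -0.004 and 0.003 m and y of loose_pot_rim in the frame of pane between -0.011 and 0.011 m and z of loose_pot_rim in the frame of pane between -0.004 and 0.003 m and ((x of pot_in_tray_rim in the frame of pane between 0.024 and 0.051 m and x of loose_pot_rim in the frame of pane between -0.051 and -0.024 m) or (x of loose_pot_rim in the frame of pane between 0.024 and 0.051 m and x of pot_in_tray_rim in the frame of pane between -0.051 and -0.024 m)) and angle between pane's own z axis and vertical below 0.06 rad and linear speed of pane below 0.03 m/s and horizontal distance between pebble and pane above 0.05 m and contact force between the fingers and pane below 0.05 N), for 0.2 s.
At the end, for the whole second after the job is handed in: Both sown pots upright on the tray floor; pane flat on both rims, one pot under each half, each mouth centre within 11 mm of its long midline and 24 to 51 mm from its middle; pebble on its foot on the glass within 20 mm of the pane's centre; all at rest and let go (x of pot_in_tray in the frame of tray between -0.1 and 0.1 m and y of pot_in_tray in the frame of tray between -0.125 and 0.125 m and z of pot_in_tray in the frame of tray between 0 and 0.008 m and angle between each of pot_in_tray, loose_pot's own z axis and vertical below 0.08 rad and x of loose_pot in the frame of tray between -0.1 and 0.1 m and y of loose_pot in the frame of tray between -0.125 and 0.125 m and z of loose_pot in the frame of tray between 0 and 0.008 m and y of pot_in_tray_rim in the frame of pane between -0.011 and 0.011 m and z of pot_in_tray_rim in the frame of pane between -0.004 and 0.003 m and y of loose_pot_rim in the frame of pane between -0.011 and 0.011 m and z of loose_pot_rim in the frame of pane between -0.004 and 0.003 m and ((x of pot_in_tray_rim in the frame of pane between 0.024 and 0.051 m and x of loose_pot_rim in the frame of pane between -0.051 and -0.024 m) or (x of loose_pot_rim in the frame of pane between 0.024 and 0.051 m and x of pot_in_tray_rim in the frame of pane between -0.051 and -0.024 m)) and angle between pane's own z axis and vertical below 0.06 rad and linear speed of each of pane, pebble below 0.03 m/s and horizontal distance between pebble and pane below 0.02 m and z of pebble in the frame of pane between 0.001 and 0.007 m and angle between pebble's own z axis and vertical below 0.15 rad and contact force between the fingers and pane below 0.05 N); the robot touches nothing.
It fails at once if the pane falls (faster than 0.5 m/s with nothing holding it) or drops below the board's top ((linear speed of pane above 0.5 m/s and contact force between each of the arm, the fingers and pane below 0.05 N) or height (world z) of pane below 0.03 m).
It fails at once if the pebble is let fall (faster than 0.5 m/s with nothing holding it) (linear speed of pebble above 0.5 m/s and contact force between each of the arm, the fingers and pebble below 0.05 N).
It fails at once if a pot with seedlings is moved more than 20 mm or tipped (distance of any of seedling_1, seedling_2 from where it was at the start of the episode above 0.02 m or angle between any of seedling_1, seedling_2's own z axis and vertical above 0.3 rad).
It fails at once if the dibber or the bundle of labels is moved more than 30 mm (distance of any of dibber, labels from where it was at the start of the episode above 0.03 m).
It also fails if it takes over 72 s, if anything falls off the work surface, if the arm or the gripper's body presses on something with over 40 N, if the wrist force passes 120 N, or if a joint passes its speed limit or range.

### The arm

A 7-joint arm with a two-finger parallel gripper is mounted at the origin on the work surface. World frame = base frame: x ahead of the robot, y to its left, z up, the work surface at z = 0. Lengths are in m, angles in rad, forces in N, time in s.
With the tool pointing down it reaches from about 0.35 to 0.9 m from the base axis. Payload 8.1 kg.
Tool frame: the origin (TCP) lies between the finger pads; the fingertips stand 11 mm ahead of it and the grasp point (between the pads) lies 8 mm behind it (r.tip_extent is the z of the fingertips in the tool frame, in m); z points along the fingers, y is the line along which they close (so a half turn about z gives the same grasp; the last joint's range is limited). The gripper opens to 92 mm and grips with 3 to 60 N. Pads are 19 mm wide; open, the fingers measure 130 mm over their backs; the gripper's body (75 mm by 190 mm) begins 47 mm behind the grasp point.
Start: joints at [0.999, 0.434, 0.025, 1.573, -0.012, 1.134, -0.075], TCP at [0.282, -0.558, 0.238] pointing down, gripper open.
Joint ranges: [-2.62, 2.62], [-0.44, 2.09], [-1.27, 1.32], [0.08, 2.57], [-1.32, 4.46], [0.12, 2], [-2.74, 2.74]. Speed limits (rad/s): [2.22, 2.22, 3.01, 3.01, 3.14, 3.14, 3.14].

### API

Orientations are given as a rotation vector (axis times angle).
In Python, from cell import read_state, vision, r gives the robot as it stands.
- The arm moves only by the shell command python3 -m handwheel 'ROWS' [FORCE]. ROWS is a JSON object of lists of equal length, an entry for each row: "linear": the shift along the tool's x, y, z in mm, a list of three; "twist": the turn about the tool's z in degrees; "claw": the opening, from 0 (shut) to 1 (fully open). A call has 1 to 8 rows; each row is the pose to reach, as a shift and turn from the pose commanded when the call began, along the tool's axes at that moment; what a row does not reach only later rows make up. A row lasts 1/12 s, in which the tool goes at most 41.7 mm and 7.16 degrees, less where a joint would pass 70% of its speed; a pose out of reach is approached as far as the arm can. A call with a gripper value outside its range is refused whole. The fingers move at their own pace and stop on an object; FORCE is the grip in N (left out, the last holds). Time passes only in rows, so rows that repeat a pose let the fingers close. It gives the time, the measured TCP pose, the force, the opening and the grip force at its end, in the units of the state.
- read_state(): the state, without advancing time (a new reading comes with each control period).
- vision.grab_frame(name): name is "scene" or "top"; returns a dict with "color" (420x560x3 uint8, blue, green, red), "fx", "fy", "cx", "cy" (pixels), "T" (4x4, takes a point from camera to world coordinates). Camera axes: x right, y up, looking along -z (the intrinsics and any distortion apply to the point x, -y, -z); pixel columns grow to the right and rows downward; lengths in m; the calibration is good to about 2 mm. A picture is of the moment at which its call begins. There is no depth.
- r.job_done(): hands the job in; it is judged then, once.
The state is a dict: "clock": time; "qpos": joint angles; "qd": joint speeds; "tau": joint torques, N m; "ee_pos": TCP position; "tcp_rot": TCP orientation; "ft_force": force on the tool from outside, world axes, zero at the start; "ft_torque": the same for the moment, N m; "grip_width": finger opening in m; "grip_force": force on a finger pad.
Only numpy, scipy, OpenCV 4.12 (cv2) and the standard library are available. Lean on these libraries where they do the work, as an engineer would, in place of code of your own. Each camera call takes 0.05 s, during which the arm holds its last target. There are 200 camera calls.

## Working session

There is one attempt and no reset: what is moved stays moved. The work goes in short steps, Python scripts to look and compute and a shell command to move; the robot and the scene stay as the last step left them, time stands still between calls to the robot, and variables do not carry over. Pictures are saved under pics/ and viewed, at most 10 in all, crops included, and the job is handed in when it is done.

```bash
ls; mkdir -p pics
python3 - <<'E'
from cell import read_state, vision, r
import cv2,numpy as np
for n in("scene","top"):
    f=vision.grab_frame(n);cv2.imwrite(f"pics/{n}0.png",f["color"]);print(n,f["fx"],f["fy"],f["cx"],f["cy"],np.round(f["T"],4).tolist(),[k for k in f])
s=read_state();print(s["clock"],s["ee_pos"],s["tcp_rot"],s["grip_width"],r.tip_extent)
E
```

```text
pics
scene 466.0781633470205 466.0781633470205 276.0577998389734 213.43733135245677 [[0.0793, -0.7251, 0.684, 1.2487], [0.9967, 0.0699, -0.0413, -0.0301], [-0.0179, 0.6851, 0.7283, 0.8872], [0.0, 0.0, 0.0, 1.0]] ['color', 'fx', 'fy', 'cx', 'cy', 'T']
top 478.2456768958746 478.2456768958746 284.4769413519126 203.62006302481038 [[0.0821, 0.976, -0.2018, 0.2215], [-0.9966, 0.0813, -0.0123, -0.0199], [0.0044, 0.2021, 0.9794, 1.2043], [0.0, 0.0, 0.0, 1.0]] ['color', 'fx', 'fy', 'cx', 'cy', 'T']
0.1 [ 0.28218022 -0.557217    0.23704554] [-3.05445053e+00 -7.29354189e-01  6.01340901e-04] 0.09187872539967117 0.011
```

View pics/top0.png

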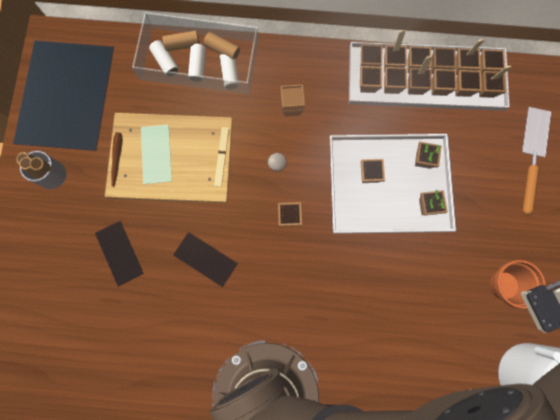

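View pics/scene0.png

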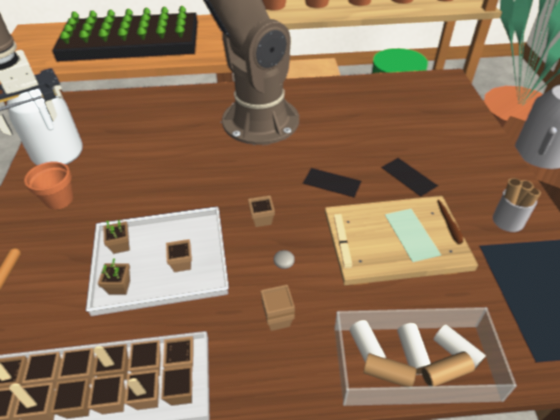

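The top view shows three pane-shaped things. The pale clear-greenish one on the board at (156,154) fits; the dark plates at (119,253) and (206,259) are opaque. Of the pot-like things, the one with dark compost at (290,213) is the loose pot, since the one at (292,97) has no compost. The pebble is at (277,161). The sown pot in the tray is at (372,171) and the seedlings are at (428,155) and (433,202). I'll check these in enlarged crops.

Run:
```python
import cv2
a=cv2.imread("pics/top0.png")
cv2.imwrite("pics/c1.png",cv2.resize(a[85:235,100:310],None,fx=3.8,fy=3.8,interpolation=cv2.INTER_CUBIC))
cv2.imwrite("pics/c2.png",cv2.resize(a[125:240,320:465],None,fx=5,fy=5,interpolation=cv2.INTER_CUBIC))
```

```text
(no output)
```

View pics/c1.png

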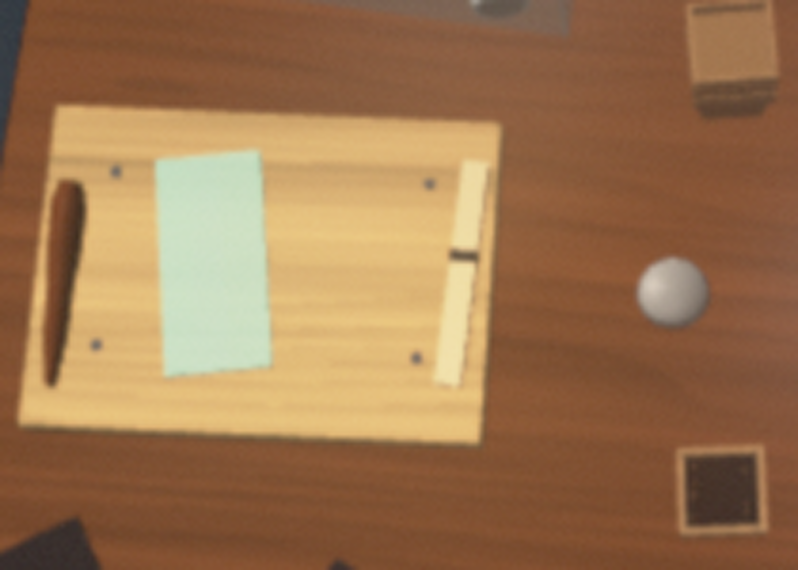

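View pics/c2.png

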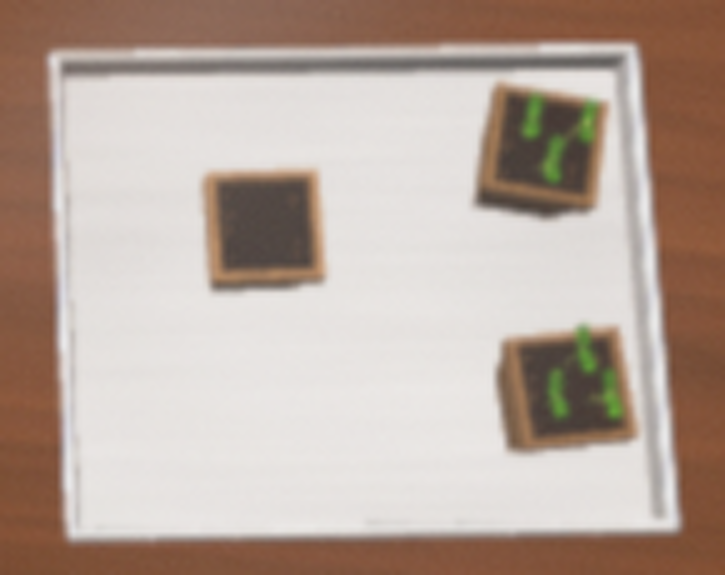

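The crops confirm it. The clear greenish pane has its crop corners at (155,160), (260,150), (271,366) and (164,377). The loose pot holds compost, and the block at top right is an empty upturned pot. The tray's sown pot is clear in crop 2, with the space in front of it (below) free.

```bash
cat > h.py <<'E'
from cell import read_state, vision, r
import cv2,numpy as np
from scipy.spatial.transform import Rotation as R
def unproj(f,uv,z):
    uv=np.atleast_2d(np.asarray(uv,float)); T=np.asarray(f["T"])
    d=np.c_[(uv[:,0]-f["cx"])/f["fx"],-(uv[:,1]-f["cy"])/f["fy"],-np.ones(len(uv))]@T[:3,:3].T
    return T[:3,3]+d*((z-T[2,3])/d[:,2])[:,None]
def crop2px(uv,x0,y0,s): return (np.asarray(uv,float)+.5)/s-.5+[x0,y0]
def box(P):
    (c,s,a)=cv2.minAreaRect((P[:,:2]*1000).astype(np.float32)); return np.round(P[:,:2].mean(0),4),np.round(s,1),round(a,1)
def tool(p):   # world displacement -> tool axes mm
    s=read_state(); return np.round(R.from_rotvec(s["tcp_rot"]).inv().apply(np.asarray(p)-s["ee_pos"])*1000,1)
def yaw():     # world angle of closing axis (tool y), deg
    s=read_state(); m=R.from_rotvec(s["tcp_rot"]).as_matrix(); return np.degrees(np.arctan2(m[1,1],m[0,1]))
E
python3 - <<'E'
from h import *
f=vision.grab_frame("top")
c1=lambda q:crop2px(q,100,85,3.8)
c2=lambda q:crop2px(q,320,125,5)
for n,q,z in[("pane",c1([(155,160),(260,150),(271,366),(164,377)]),.053),("board",c1([(55,105),(500,123),(481,442),(20,426)]),.05),
 ("pebble",c1([(673,292)]),.0125),("loose",c1([(678,449),(764,446),(768,531),(681,535)]),.056),
 ("dib",c1([(70,182),(50,385)]),.06),("lab",c1([(462,160),(489,162),(461,385),(434,382)]),.061),
 ("traypot",c2([(205,172),(318,170),(324,281),(210,285)]),.059),("tray",c2([(50,52),(636,45),(680,530),(68,540)]),.024),
 ("s1",c2([(498,86),(606,100),(595,208),(487,192)]),.059),("s2",c2([(508,340),(620,328),(635,436),(520,447)]),.059)]:
    P=unproj(f,q,z); print(n,np.round(P[:,:2],4).tolist(),box(P) if len(P)==4 else "")
s=read_state();print(yaw(),np.round(R.from_rotvec(s["tcp_rot"]).as_matrix(),3).tolist())
E
```

```text
pane [[0.627, 0.3754], [0.6399, 0.3065], [0.4926, 0.2798], [0.4794, 0.3483]] (array([0.5597, 0.3275]), array([150.3,  70.1]), 10.4)
board [[0.6612, 0.4491], [0.6736, 0.149], [0.4541, 0.1383], [0.4398, 0.4377]] (array([0.5572, 0.2935]), array([221.7, 300.5]), 2.7)
pebble [[0.5765, 0.0242]] 
loose [[0.4589, 0.0104], [0.4654, -0.0448], [0.4103, -0.0515], [0.4031, 0.0037]] (array([ 0.4344, -0.0205]), array([56.2, 55.7]), 6.8)
dib [[0.6046, 0.4268], [0.4664, 0.4187]] 
lab [[0.6412, 0.1698], [0.6413, 0.1518], [0.4883, 0.1537], [0.4888, 0.1714]] (array([0.5649, 0.1617]), array([ 18., 153.]), 89.3)
traypot [[0.5866, -0.1855], [0.5923, -0.2417], [0.5354, -0.2469], [0.5287, -0.1908]] (array([ 0.5607, -0.2162]), array([58.7, 56.5]), 5.3)
tray [[0.6559, -0.107], [0.6852, -0.4108], [0.4316, -0.4362], [0.4013, -0.132]] (array([ 0.5435, -0.2715]), array([255.8, 305.7]), 5.6)
s1 [[0.6439, -0.3302], [0.641, -0.3846], [0.5841, -0.38], [0.5879, -0.3262]] (array([ 0.6142, -0.3552]), array([54.4, 57.2]), 85.8)
s2 [[0.513, -0.3384], [0.5237, -0.3934], [0.47, -0.4015], [0.4599, -0.3456]] (array([ 0.4916, -0.3697]), array([54.2, 58.4]), 10.3)
-63.145065713093686 [[0.892, 0.452, -0.001], [0.452, -0.892, 0.001], [-0.0, -0.001, -1.0]]
```

```bash
python3 -m handwheel '{"linear":[[27,-29,5],[54,-59,10],[81,-88,15],[108,-117,20],[135,-146,25],[162,-176,30],[189,-205,35],[189,-205,35]],"twist":[3,6,9,12,15,18,20,20],"claw":[1,1,1,1,1,1,1,1]}' 30
python3 - <<'E'
from h import *
print(tool((.4344,-.0205,.12)),yaw()+90)
E
```

```text
clock: 0.82
ee_pos: [0.3602, -0.2815, 0.2018]
tcp_rot: [-3.131, -0.198, 0.001]
ft_force: [-0.3, 0.3, -0.8]
grip_width: 0.0918
grip_force: 0.0
[ 106.5 -249.2   82.8] 7.231842507696257
```

```bash
python3 -m handwheel '{"linear":[[15,-36,11],[30,-71,22],[46,-107,33],[61,-142,44],[76,-178,55],[92,-214,70],[106,-249,83],[106,-249,83]],"twist":[0,0,0,0,0,0,0,0],"claw":[1,1,1,1,1,1,1,1]}'
python3 - <<'E'
from h import *
print(tool((.4344,-.0205,.039)),yaw()+90)
E
```

```text
clock: 1.48
ee_pos: [0.4348, -0.022, 0.1182]
tcp_rot: [-3.132, -0.203, 0.001]
ft_force: [0.3, 1.1, 0.3]
grip_width: 0.0919
grip_force: 0.0
[-0.2 -1.3 79.2] 7.401914072904489
```

```bash
python3 -m handwheel '{"linear":[[0,-1,20],[0,-1,40],[0,-1,60],[0,-1,72],[0,-1,79],[0,-1,79],[0,-1,79],[0,-1,79]],"twist":[0,0,0,0,0,0,0,0],"claw":[1,1,1,1,1,1,0.55,0.55]}' 15
python3 -m handwheel '{"linear":[[0,0,0],[0,0,0],[0,0,0],[0,0,0]],"twist":[0,0,0,0],"claw":[0.5,0.5,0.5,0.5]}' 15
python3 - <<'E'
from h import *
print(tool((.501,-.222,.15)),yaw()+90)
E
```

```text
clock: 2.15
ee_pos: [0.4343, -0.0286, 0.0414]
tcp_rot: [3.136, 0.188, 0.002]
ft_force: [-0.2, 1.6, 0.3]
grip_width: 0.0831
grip_force: 0.0
clock: 2.48
ee_pos: [0.434, -0.0284, 0.0411]
tcp_rot: [-3.136, -0.188, -0.001]
ft_force: [0.1, -0.0, 0.9]
grip_width: 0.0564
grip_force: 0.4
[  43.4  200.3 -108.9] 6.865056870626574
```

```bash
python3 -m handwheel '{"linear":[[0,0,0],[0,0,0],[0,0,0],[0,0,0]],"twist":[0,0,0,0],"claw":[0.4,0.4,0.4,0.4]}' 15
python3 - <<'E'
from h import *
print(tool((.501,-.222,.15)),yaw()+90, np.round(read_state()["qd"],3))
f=vision.grab_frame("scene");cv2.imwrite("pics/s1.png",cv2.resize(f["color"][120:330,70:350],None,fx=2.8,fy=2.8,interpolation=cv2.INTER_CUBIC))
E
```

```text
clock: 2.82
ee_pos: [0.4341, -0.0284, 0.0411]
tcp_rot: [3.136, 0.188, 0.001]
ft_force: [-1.2, 0.9, 6.1]
grip_width: 0.0558
grip_force: 15.0
[  43.4  200.3 -108.9] 6.8632083213757795 [-0.001 -0.     0.    -0.    -0.     0.    -0.001]
```

View pics/s1.png

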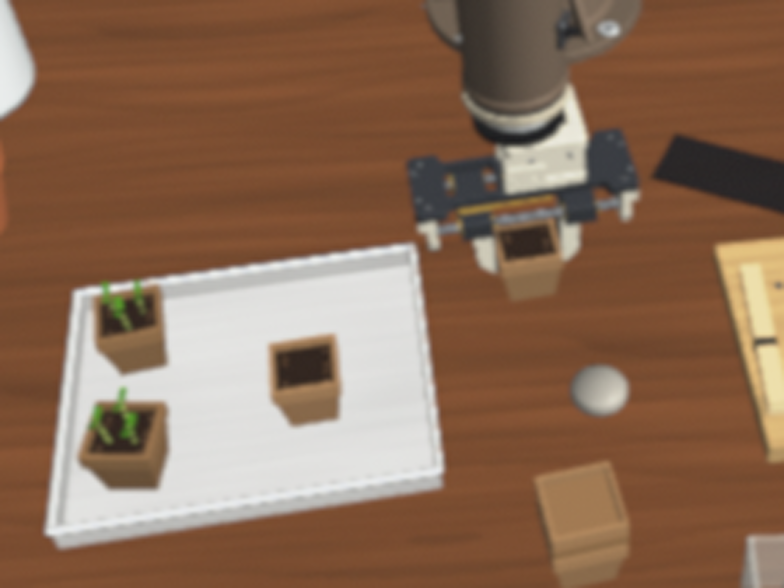

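The scene crop shows the loose pot held squarely between the fingers at about (527,245).

```bash
python3 -m handwheel '{"linear":[[0,0,-20],[0,0,-45],[2,10,-70],[10,45,-85],[18,80,-85],[26,115,-85],[34,150,-85],[42,180,-85]],"twist":[0,0,0,0.5,1,1.5,1.5,1.5],"claw":[0.4,0.4,0.4,0.4,0.4,0.4,0.4,0.4]}' 15
python3 -m handwheel '{"linear":[[1,20,0],[1,20,0],[1,20,0],[1,20,0]],"twist":[0,0,0,0],"claw":[0.4,0.4,0.4,0.4]}' 15
python3 - <<'E'
from h import *
print(tool((.501,-.222,.0445)),yaw()+90, np.round(read_state()["qd"],3))
E
```

```text
clock: 3.53
ee_pos: [0.4969, -0.205, 0.1258]
tcp_rot: [3.137, 0.145, -0.0]
ft_force: [0.6, 0.1, -0.4]
grip_width: 0.0555
grip_force: 15.0
clock: 3.87
ee_pos: [0.4993, -0.221, 0.1253]
tcp_rot: [-3.137, -0.147, 0.002]
ft_force: [-0.0, 0.2, -1.1]
grip_width: 0.0557
grip_force: 15.0
[ 1.7  1.2 80.8] 5.3798582596307085 [-0.014 -0.007 -0.011  0.006  0.001  0.     0.   ]
```

```bash
python3 -m handwheel '{"linear":[[2,1,25],[2,1,50],[2,1,66],[2,1,74],[2,1,78],[2,1,80],[2,1,81],[2,1,81]],"twist":[0,0,0,0,0,0,0,0],"claw":[0.4,0.4,0.4,0.4,0.4,0.4,0.4,0.4]}' 15
python3 -m handwheel '{"linear":[[0,0,0],[0,0,0]],"twist":[0,0],"claw":[0.4,0.4]}' 15
python3 - <<'E'
from h import *
print(tool((.501,-.222,.0445)),yaw()+90, np.round(read_state()["qd"],3))
E
```

```text
clock: 4.53
ee_pos: [0.5025, -0.2227, 0.0455]
tcp_rot: [3.138, 0.147, 0.002]
ft_force: [-0.2, -0.9, -0.9]
grip_width: 0.0555
grip_force: 15.0
clock: 4.7
ee_pos: [0.5024, -0.223, 0.0455]
tcp_rot: [3.138, 0.147, 0.002]
ft_force: [1.2, -0.7, -1.7]
grip_width: 0.0557
grip_force: 15.0
[-1.3 -1.1  1. ] 5.348639452947779 [-0.002  0.004  0.001  0.003  0.001 -0.001 -0.   ]
```

```bash
python3 -m handwheel '{"linear":[[-1,-1,1],[-1,-1,1],[-1,-1,1],[-1,-1,1],[-1,-1,1],[-1,-1,1],[-1,-1,1]],"twist":[0,0,0,0,0,0,0],"claw":[0.4,0.4,1,1,1,1,1]}' 15
python3 -m handwheel '{"linear":[[0,0,-15],[0,0,-40],[0,0,-75],[0,0,-110],[-10,-30,-130],[-20,-65,-140],[-30,-100,-140],[-35,-135,-140]],"twist":[0,0,0,0,0,0,0,0],"claw":[1,1,1,1,0.5,0,0,0]}'
python3 - <<'E'
from h import *
f=vision.grab_frame("top");cv2.imwrite("pics/t1.png",cv2.resize(f["color"][125:240,320:465],None,fx=5,fy=5,interpolation=cv2.INTER_CUBIC))
print(tool((.5843,.332,.15)),yaw()+90)
E
```

```text
clock: 5.28
ee_pos: [0.5008, -0.2219, 0.0437]
tcp_rot: [-3.138, -0.147, 0.0]
ft_force: [-0.4, 0.5, -0.2]
grip_width: 0.0844
grip_force: 0.0
clock: 5.95
ee_pos: [0.4524, -0.0899, 0.1846]
tcp_rot: [3.138, 0.145, 0.002]
ft_force: [0.3, 0.7, -0.0]
grip_width: 0.0699
grip_force: 0.0
[ 173.9 -399.    35.3] 5.695989884583653
```

View pics/t1.png

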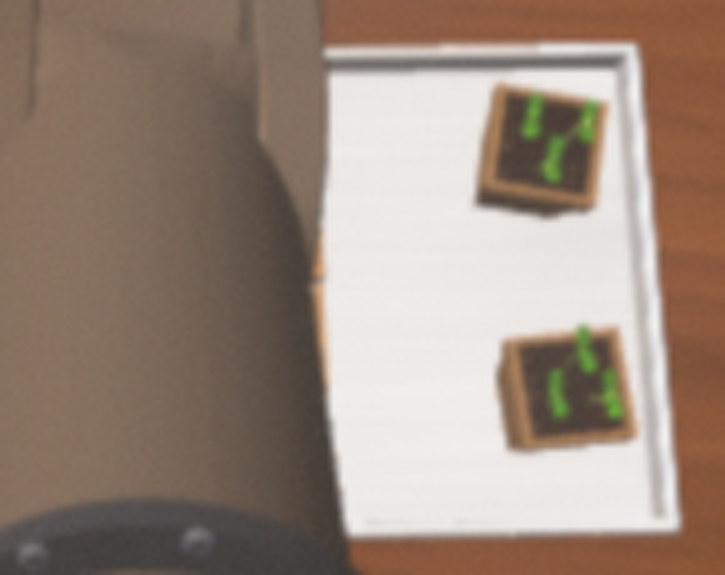

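The arm hides the pots in this view; I will check them once it has moved away to the pane.

```bash
python3 -m handwheel '{"linear":[[14,-33,3],[29,-66,6],[43,-99,9],[58,-132,12],[72,-165,15],[87,-198,18],[101,-231,21],[116,-264,24]],"twist":[-1,-2,-3,-4,-4.6,-4.6,-4.6,-4.6],"claw":[0,0,0,0,0,0,0,0]}'
python3 - <<'E'
from h import *
f=vision.grab_frame("top");cv2.imwrite("pics/t2.png",cv2.resize(f["color"][125:240,320:465],None,fx=5,fy=5,interpolation=cv2.INTER_CUBIC))
print(tool((.5843,.332,.1)),yaw()+90)
E
```

```text
clock: 6.67
ee_pos: [0.5445, 0.1844, 0.1594]
tcp_rot: [3.129, 0.272, -0.0]
ft_force: [0.3, -0.4, 0.6]
grip_width: 0.0126
grip_force: 0.0
[  63.  -129.3   60.1] 10.341537707915691
```

View pics/t2.png

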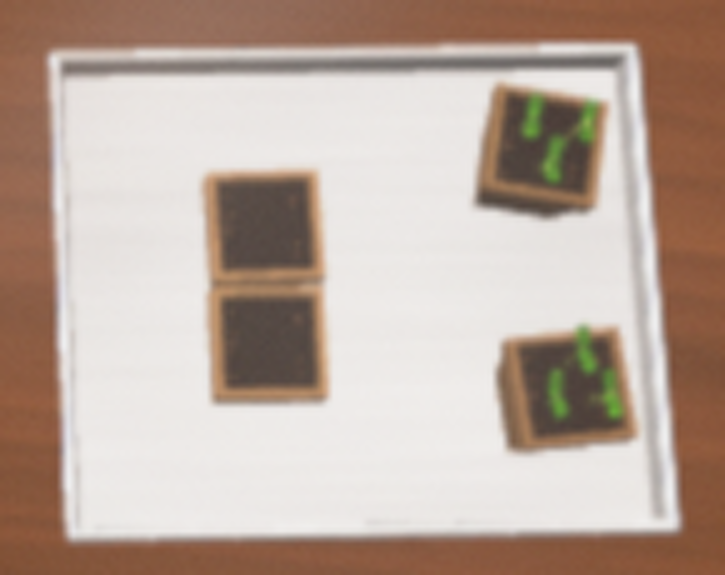

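Both pots stand side by side and aligned, with crop outer corners (205,172), (318,170), (328,400) and (213,402). Next is the pane.

```bash
python3 -m handwheel '{"linear":[[15,-32,14],[31,-64,28],[47,-96,42],[63,-129,60],[63,-129,75],[63,-129,85],[63,-129,85],[63,-129,85]],"twist":[0,0,0,0,0,0,0,0],"claw":[0,0,0,0,0,0,0,0]}'
python3 - <<'E'
from h import *
f=vision.grab_frame("top")
P=unproj(f,crop2px([(205,172),(318,170),(328,400),(213,402)],320,125,5),.059)
print(np.round(P,4).tolist(),box(P))
print(tool((.5843,.332,.064)),yaw()+90)
E
```

```text
clock: 7.38
ee_pos: [0.584, 0.3188, 0.0743]
tcp_rot: [3.128, 0.27, -0.002]
ft_force: [0.2, 0.2, 0.4]
grip_width: 0.0003
grip_force: 0.0
[[0.5866, -0.1855, 0.059], [0.5923, -0.2417, 0.059], [0.4755, -0.2513, 0.059], [0.4698, -0.1952, 0.059]] (array([ 0.531 , -0.2184]), array([118.2,  56.5]), 4.8)
[  1.9 -12.7  11.3] 9.84624238120935
```

```bash
python3 -m handwheel '{"linear":[[2,-6,0],[2,-12,0],[2,-12,4],[2,-12,7]],"twist":[0,0,0,0],"claw":[0,0,0,0]}'
python3 - <<'E'
from h import *
print(tool((.5843,.332,.064)),yaw()+90,np.round(read_state()["qd"],3))
E
```

```text
clock: 7.77
ee_pos: [0.5839, 0.334, 0.0682]
tcp_rot: [-3.129, -0.274, -0.002]
ft_force: [0.4, 0.8, -1.0]
grip_width: 0.0005
grip_force: 0.0
[0.1 2.  4.2] 10.00005207161145 [-0.001  0.049  0.022  0.038  0.018 -0.064 -0.008]
```

Press down gently and watch the force.

```bash
python3 -m handwheel '{"linear":[[0,1,2],[0,1,4],[0,1,5],[0,1,5],[0,1,5]],"twist":[0,0,0,0,0],"claw":[0,0,0,0,0]}'
python3 -m handwheel '{"linear":[[0,0,1],[0,0,1],[0,0,1]],"twist":[0,0,0],"claw":[0,0,0]}'
python3 - <<'E'
from h import *
print(tool((.5843,.332,.064)),yaw()+90,np.round(read_state()["qd"],3))
E
```

```text
clock: 8.18
ee_pos: [0.5846, 0.3321, 0.0644]
tcp_rot: [-3.129, -0.272, -0.002]
ft_force: [-4.1, -2.3, 14.0]
grip_width: 0.0006
grip_force: 7.1
clock: 8.43
ee_pos: [0.5848, 0.3323, 0.0643]
tcp_rot: [-3.129, -0.272, -0.004]
ft_force: [-4.3, -3.4, 20.3]
grip_width: 0.0005
grip_force: 10.5
[-0.6  0.3  0.3] 9.932971478338743 [ 0.001  0.001  0.001 -0.    -0.    -0.     0.   ]
```

```bash
python3 -m handwheel '{"linear":[[-4,0,0],[-10,0,0],[-17,0,0],[-24,0,0],[-31,0,0],[-38,0,0],[-45,0,0],[-50,0,0]],"twist":[0,0,0,0,0,0,0,0],"claw":[0,0,0,0,0,0,0,0]}'
python3 -m handwheel '{"linear":[[-7,0,0],[-14,0,0],[-21,0,0],[-28,0,0],[-35,0,0],[-42,0,0],[-48,0,0],[-50,0,0]],"twist":[0,0,0,0,0,0,0,0],"claw":[0,0,0,0,0,0,0,0]}'
python3 -m handwheel '{"linear":[[0,0,0],[0,0,0],[0,0,0],[0,0,0]],"twist":[0,0,0,0],"claw":[0,0,0,0]}'
python3 -m handwheel '{"linear":[[0,0,-3],[0,0,-10],[0,0,-30],[0,0,-60],[30,0,-80],[70,0,-90],[100,0,-90],[110,0,-90]],"twist":[0,0,0,0,0,0,0,0],"claw":[0,0,0,0,0,1,1,1]}' 30
python3 - <<'E'
from h import *
f=vision.grab_frame("scene");cv2.imwrite("pics/s2.png",cv2.resize(f["color"][140:290,290:500],None,fx=3.8,fy=3.8,interpolation=cv2.INTER_CUBIC))
E
```

```text
clock: 9.1
ee_pos: [0.5376, 0.3247, 0.0643]
tcp_rot: [-3.127, -0.271, -0.011]
ft_force: [4.8, 0.2, 13.5]
grip_width: 0.0005
grip_force: 6.7
clock: 9.77
ee_pos: [0.4882, 0.3163, 0.0643]
tcp_rot: [-3.126, -0.272, -0.01]
ft_force: [3.9, 0.0, 13.8]
grip_width: 0.0004
grip_force: 7.1
clock: 10.1
ee_pos: [0.4881, 0.3163, 0.0643]
tcp_rot: [-3.127, -0.272, -0.009]
ft_force: [-0.1, -0.0, 18.9]
grip_width: 0.0005
grip_force: 9.3
clock: 10.77
ee_pos: [0.5987, 0.3329, 0.1528]
tcp_rot: [-3.13, -0.268, -0.006]
ft_force: [-0.8, -0.8, 1.0]
grip_width: 0.0161
grip_force: 0.0
```

View pics/s2.png

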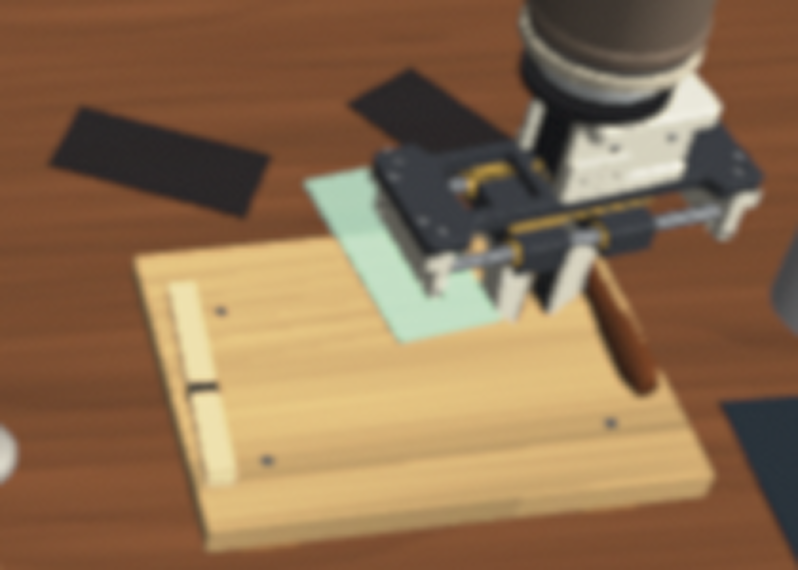

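The pane followed the fingers and now overhangs the front edge. The right-hand corners show at (304,182) for the front and (402,342) for the back.

Run:
```python
from h import *
f=vision.grab_frame("scene")
P=unproj(f,crop2px([(304,182),(402,342)],290,140,3.8),.053)[:,:2]
d=P[1]-P[0];L=np.linalg.norm(d);d/=L;n=np.array([-d[1],d[0]])
c=P.mean(0)+.035*n; g=c-.047*d
print(P,L,np.degrees(np.arctan2(d[1],d[0])),"centre",c,"front",c-.075*d,"grasp",g,tool([*g,.13]),yaw()+90)
```

```text
[[0.3969215  0.26485304]
 [0.5447575  0.29417564]] 0.1507159481937339 11.218748680051698 centre [0.46403007 0.31384554] front [0.3904632  0.29925389] grasp [0.41792816 0.30470144] [-180.    -2.6   21.2] 9.818936952351578
```

```bash
python3 -m handwheel '{"linear":[[-36,-1,0],[-72,-1,0],[-108,-2,0],[-144,-2,0],[-180,-2,0],[-180,-2,20],[-180,-2,20],[-180,-2,20]],"twist":[-0.3,-0.6,-1,-1,-1,-1,-1,-1],"claw":[1,1,1,1,1,1,1,1]}' 30
python3 - <<'E'
from h import *
print(tool((.4179,.3047,.045)),yaw()+90,np.round(read_state()["qd"],3))
E
```

```text
clock: 11.53
ee_pos: [0.4152, 0.3039, 0.1315]
tcp_rot: [3.126, 0.301, -0.002]
ft_force: [0.1, 0.5, 1.0]
grip_width: 0.0774
grip_force: 0.0
[ 2.9 -0.4 86.5] 10.99712128195624 [ 0.01   0.006  0.008 -0.056 -0.003  0.012  0.006]
```

```bash
python3 -m handwheel '{"linear":[[2,0,0],[2,0,10],[2,0,30],[2,0,45],[2,0,45],[2,0,45]],"twist":[0,0,0,0,0,0],"claw":[1,1,1,1,1,1]}' 30
python3 - <<'E'
from h import *
print(tool((.4179,.3047,.045)),yaw()+90,np.round(read_state()["qd"],3))
E
```

```text
clock: 12.03
ee_pos: [0.4183, 0.3047, 0.086]
tcp_rot: [3.126, 0.299, -0.002]
ft_force: [-0.0, 0.5, 0.2]
grip_width: 0.0917
grip_force: 0.0
[-0.3 -0.1 41. ] 10.923673455182467 [ 0.003 -0.028 -0.009 -0.019 -0.004  0.01   0.004]
```

```bash
python3 -m handwheel '{"linear":[[0,0,10],[0,0,20],[0,0,30],[0,0,37],[0,0,41],[0,0,41],[0,0,41],[0,0,41]],"twist":[0,0,0,0,0,0,0,0],"claw":[1,1,1,1,1,1,0.8,0.78]}' 30
python3 -m handwheel '{"linear":[[0,0,0],[0,0,0],[0,0,0],[0,0,0],[0,0,0]],"twist":[0,0,0,0,0],"claw":[0.6,0.6,0.6,0.6,0.6]}' 30
python3 - <<'E'
from h import *
print(tool((.4179,.3047,.045)),yaw()+90,np.round(read_state()["qd"],3))
E
```

```text
clock: 12.7
ee_pos: [0.4183, 0.3052, 0.0459]
tcp_rot: [-3.127, -0.3, -0.0]
ft_force: [-0.2, -0.2, -0.1]
grip_width: 0.0827
grip_force: 0.0
clock: 13.12
ee_pos: [0.4185, 0.3052, 0.046]
tcp_rot: [-3.127, -0.3, -0.001]
ft_force: [0.2, -0.0, 0.6]
grip_width: 0.0692
grip_force: 30.0
[-0.6  0.4  1. ] 10.954254879026635 [-0.002  0.002  0.002  0.001  0.     0.001  0.   ]
```

```bash
python3 -m handwheel '{"linear":[[0,0,-2],[0,0,-6],[0,0,-14],[0,0,-26],[0,0,-42],[0,0,-60],[0,0,-76],[0,0,-84]],"twist":[0,0,0,0,0,0,0,0],"claw":[0.6,0.6,0.6,0.6,0.6,0.6,0.6,0.6]}' 40
python3 - <<'E'
from h import *
print(tool((.4849,-.2223,.12)),yaw()+90,read_state()["ft_torque"])
f=vision.grab_frame("scene");cv2.imwrite("pics/s3.png",cv2.resize(f["color"][100:310,280:500],None,fx=2.6,fy=2.6,interpolation=cv2.INTER_CUBIC))
E
```

```text
clock: 13.78
ee_pos: [0.4188, 0.3057, 0.1321]
tcp_rot: [-3.126, -0.3, -0.003]
ft_force: [0.5, -0.0, -0.6]
grip_width: 0.0686
grip_force: 40.0
[-35.5 530.9  11.4] 10.958003463516562 [ 0.09927277  0.03385223 -0.02200915]
```

View pics/s3.png

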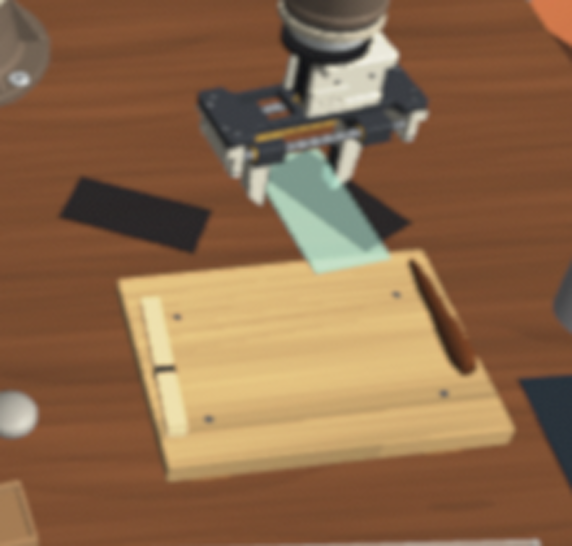

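The pane is held and lifted, with its back corners at (317,272) and (389,257). I'll check it for droop.

Run:
```python
from h import *
f=vision.grab_frame("scene")
uv=crop2px([(317,272),(389,257)],280,100,2.6)
for z in(.139,.129,.119,.109,.099):
    P=unproj(f,uv,z)[:,:2];print(z,np.round(P,4).tolist(),np.round(P.mean(0),4),round(np.linalg.norm(P[0]-P[1]),4))
```

```text
0.139 [[0.545, 0.2934], [0.5332, 0.3599]] [0.5391 0.3267] 0.0675
0.129 [[0.5356, 0.2977], [0.5236, 0.3651]] [0.5296 0.3314] 0.0684
0.119 [[0.5262, 0.3021], [0.5141, 0.3703]] [0.5201 0.3362] 0.0693
0.109 [[0.5168, 0.3064], [0.5045, 0.3755]] [0.5107 0.341 ] 0.0702
0.099 [[0.5074, 0.3107], [0.495, 0.3807]] [0.5012 0.3457] 0.0711
```

```bash
python3 -m handwheel '{"linear":[[0,6,0],[-1,20,0],[-3,42,0],[-5,68,0],[-7,96,0],[-9,124,0],[-11,152,0],[-13,180,0]],"twist":[0.5,1,2,3,4,5,6,6.2],"claw":[0.6,0.6,0.6,0.6,0.6,0.6,0.6,0.6]}' 40
python3 - <<'E'
from h import *
print(tool((.4849,-.2223,.12)),yaw()+90)
E
```

```text
clock: 14.55
ee_pos: [0.4387, 0.1228, 0.1287]
tcp_rot: [3.138, 0.126, -0.003]
ft_force: [0.4, -0.0, -0.4]
grip_width: 0.0686
grip_force: 40.0
[ 18.4 347.6   9.1] 4.6090625618336105
```

```bash
python3 -m handwheel '{"linear":[[1,26,0],[3,52,0],[4,78,0],[6,104,0],[7,130,0],[8,156,0],[10,182,0],[11,208,0]],"twist":[0,0,0,0,0,0,0,0],"claw":[0.6,0.6,0.6,0.6,0.6,0.6,0.6,0.6]}' 40
python3 -m handwheel '{"linear":[[1,26,0],[3,52,0],[4,76,0],[5,96,0],[6,112,0],[7,122,0],[7,127,0],[7,127,0]],"twist":[0,0,0,0,0,0,0,0],"claw":[0.6,0.6,0.6,0.6,0.6,0.6,0.6,0.6]}' 40
python3 - <<'E'
from h import *
print(tool((.4849,-.2223,.056)),yaw()+90,np.round(read_state()["qd"],3))
E
```

```text
clock: 15.22
ee_pos: [0.4664, -0.0831, 0.1287]
tcp_rot: [3.139, 0.128, -0.004]
ft_force: [1.3, -0.3, -0.2]
grip_width: 0.0687
grip_force: 40.0
clock: 15.88
ee_pos: [0.4845, -0.2076, 0.1291]
tcp_rot: [-3.139, -0.127, 0.002]
ft_force: [0.5, 0.6, -0.5]
grip_width: 0.0686
grip_force: 40.0
[-0.7 14.6 73.1] 4.6380008627924525 [-0.026 -0.011 -0.025  0.013 -0.005 -0.001 -0.022]
```

```bash
python3 -m handwheel '{"linear":[[0,4,8],[0,8,18],[0,12,30],[0,12,42],[0,12,50],[0,12,53],[0,12,53],[0,12,53]],"twist":[0,0,0,0,0,0,0,0],"claw":[0.6,0.6,0.6,0.6,0.6,0.6,0.6,0.6]}' 40
python3 - <<'E'
from h import *
print(tool((.4849,-.2223,.056)),yaw()+90,np.round(read_state()["qd"],3))
f=vision.grab_frame("scene");cv2.imwrite("pics/s4.png",cv2.resize(f["color"][190:320,70:270],None,fx=4,fy=4,interpolation=cv2.INTER_CUBIC))
E
```

```text
clock: 16.55
ee_pos: [0.4865, -0.2181, 0.0767]
tcp_rot: [-3.139, -0.131, 0.0]
ft_force: [-0.1, -0.6, -0.9]
grip_width: 0.0686
grip_force: 40.0
[-1.9  4.  20.7] 4.7947459832843435 [ 0.002 -0.013 -0.001 -0.009  0.001  0.004 -0.   ]
```

```bash
python3 -m handwheel '{"linear":[[-1,2,4],[-2,4,8],[-2,4,12],[-2,4,15],[-2,4,16],[-2,4,16],[-2,4,16]],"twist":[0,0,0,0,0,0,0],"claw":[0.6,0.6,0.6,0.6,0.6,0.6,0.6]}' 40
python3 - <<'E'
from h import *
print(tool((.4849,-.2223,.056)),yaw()+90,np.round(read_state()["qd"],3))
E
python3 -m handwheel '{"linear":[[0,0,1],[0,0,2],[0,0,3],[0,0,3],[0,0,3]],"twist":[0,0,0,0,0],"claw":[0.6,0.6,0.6,0.6,0.6]}' 40
python3 - <<'E'
from h import *
print(tool((.4849,-.2223,.056)),yaw()+90,np.round(read_state()["qd"],3))
E
```

```text
clock: 17.18
ee_pos: [0.4847, -0.2226, 0.0607]
tcp_rot: [-3.139, -0.13, 0.0]
ft_force: [0.3, -0.6, -0.8]
grip_width: 0.0686
grip_force: 40.0
[ 0.2 -0.2  4.7] 4.760409800694703 [ 0.001 -0.003  0.    -0.004  0.    -0.     0.001]
clock: 17.6
ee_pos: [0.4847, -0.2226, 0.0577]
tcp_rot: [3.139, 0.13, -0.0]
ft_force: [-0.3, 0.4, -0.8]
grip_width: 0.0685
grip_force: 40.0
[ 0.2 -0.3  1.7] 4.756501020919586 [ 0.    -0.    -0.002 -0.    -0.001  0.001  0.001]
```

Another 1 mm at a time until contact.

```bash
for i in 1; do python3 -m handwheel '{"linear":[[0,0,0.7],[0,0,1.5],[0,0,1.5],[0,0,1.5]],"twist":[0,0,0,0],"claw":[0.6,0.6,0.6,0.6]}' 40; done
python3 -m handwheel '{"linear":[[0,0,0.7],[0,0,1],[0,0,1],[0,0,1]],"twist":[0,0,0,0],"claw":[0.6,0.6,0.6,0.6]}' 40
```

```text
clock: 17.93
ee_pos: [0.4847, -0.2226, 0.0562]
tcp_rot: [3.139, 0.13, -0.0]
ft_force: [-0.4, -0.3, -0.5]
grip_width: 0.069
grip_force: 40.0
clock: 18.27
ee_pos: [0.4848, -0.2227, 0.0552]
tcp_rot: [3.139, 0.13, 0.0]
ft_force: [-0.5, -0.7, -0.8]
grip_width: 0.0688
grip_force: 40.0
```

```bash
python3 -m handwheel '{"linear":[[0,0,0.5],[0,0,1],[0,0,1],[0,0,1]],"twist":[0,0,0,0],"claw":[0.6,0.6,0.6,0.6]}' 40
python3 -c "
from h import *
print(read_state()['ft_torque'])"
```

```text
clock: 18.6
ee_pos: [0.4848, -0.2227, 0.055]
tcp_rot: [3.139, 0.13, 0.001]
ft_force: [-2.7, 1.6, 8.8]
grip_width: 0.0689
grip_force: 40.0
[ 0.32398149  0.66562786 -0.01478561]
```

Contact, at the expected height. Release, then clear off upwards.

```bash
python3 -m handwheel '{"linear":[[0,0,-0.7],[0,0,-0.7],[0,0,-0.7],[0,0,-0.7],[0,0,-0.7],[0,0,-0.7],[0,0,-0.7],[0,0,-0.7]],"twist":[0,0,0,0,0,0,0,0],"claw":[0.6,0.6,1,1,1,1,1,1]}' 15
python3 -m handwheel '{"linear":[[0,0,-6],[0,0,-16],[0,0,-36],[0,0,-66],[0,-30,-80],[0,-70,-80],[0,-110,-80],[0,-150,-80]],"twist":[0,0,0,0,0,0,0,0],"claw":[1,1,1,1,1,1,1,1]}'
python3 -m handwheel '{"linear":[[20,-20,0],[40,-40,0],[60,-60,0],[80,-80,0],[80,-80,0]],"twist":[0,0,0,0,0],"claw":[1,1,1,1,1]}'
python3 - <<'E'
from h import *
f=vision.grab_frame("scene");a=cv2.resize(f["color"][190:320,80:280],None,fx=4,fy=4,interpolation=cv2.INTER_CUBIC)
cv2.imwrite("pics/s5.png",a)
print(tool((.5765,.0242,.1)),yaw()+90)
E
```

```text
clock: 19.27
ee_pos: [0.4847, -0.2226, 0.0549]
tcp_rot: [-3.139, -0.13, 0.0]
ft_force: [-0.1, 0.2, -0.1]
grip_width: 0.0917
grip_force: 0.0
clock: 19.93
ee_pos: [0.4724, -0.0719, 0.1364]
tcp_rot: [3.139, 0.128, 0.003]
ft_force: [0.5, 0.2, 0.4]
grip_width: 0.0918
grip_force: 0.0
clock: 20.35
ee_pos: [0.5489, 0.019, 0.1364]
tcp_rot: [-3.135, -0.139, -0.007]
ft_force: [0.4, 1.6, -0.2]
grip_width: 0.0918
grip_force: 0.0
[29.9 -5.2 36.1] 4.9999723032376835
```

View pics/s5.png

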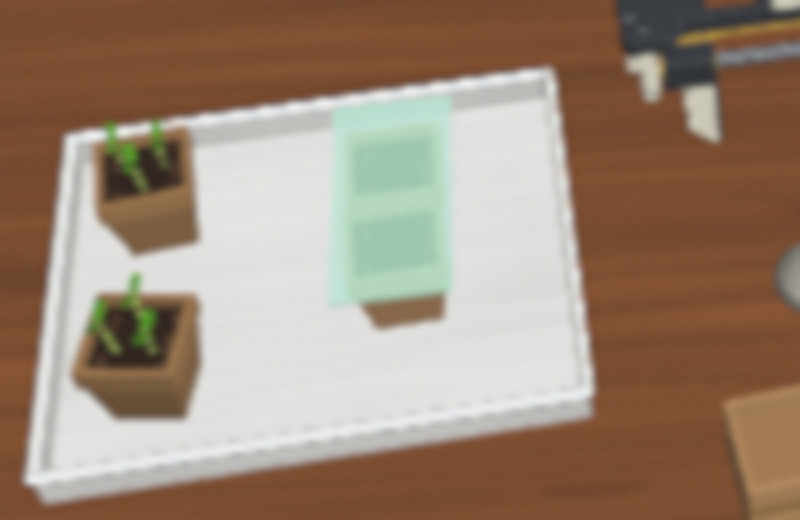

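The pane lies flat on both pots. Its corners are at (333,112), (450,96), (452,287) and (330,305), and the compost centres are at about (393,166) and (395,243).

Run:
```python
from h import *
f=vision.grab_frame("scene")
c=lambda q:crop2px(q,80,190,4)
P=unproj(f,c([(333,112),(450,96),(452,287),(330,305)]),.062)[:,:2]
C=P.mean(0);d=(P[0]+P[1]-P[2]-P[3]);d=-d if d[0]<0 else d;d/=np.linalg.norm(d);n=np.array([-d[1],d[0]])
print("pane",C,box(P),np.degrees(np.arctan2(d[1],d[0])))
for q in([(347,145),(434,136),(437,188),(357,197)],[(351,219),(437,208),(439,264),(357,276)]):
    e=unproj(f,c(q),.051)[:,:2].mean(0)-C;print(e@d,e@n)
```

```text
pane [ 0.53144594 -0.21785279] (array([ 0.5314, -0.2179]), array([148.6,  70.6]), 4.3) 3.6139142215309463
-0.032710560585272656 -0.0005639477427510069
0.025670276955380038 0.0008056907120236345
```

Pane centred as planned: allowing for the near wall hiding some compost, the pots are about ±29 mm from its middle. Next is the pebble.

```bash
python3 -m handwheel '{"linear":[[10,-2,10],[20,-3,20],[28,-3,36],[28,-3,36],[28,-3,36]],"twist":[0,0,0,0,0],"claw":[1,1,1,1,1]}' 15
python3 - <<'E'
from h import *
print(tool((.5765,.0242,.015)),yaw()+90,np.round(read_state()["qd"],3))
E
```

```text
clock: 20.87
ee_pos: [0.572, 0.0173, 0.0987]
tcp_rot: [3.138, 0.128, -0.003]
ft_force: [0.4, 1.0, 1.2]
grip_width: 0.0917
grip_force: 0.0
[ 5.3 -6.6 83.7] 4.680305220393592 [-0.001 -0.022 -0.005 -0.004 -0.003  0.004 -0.   ]
```

```bash
python3 -m handwheel '{"linear":[[3,-4,15],[5,-6,35],[5,-6,55],[5,-6,68],[5,-6,74],[5,-6,76],[5,-6,76],[5,-6,76]],"twist":[0,0,0,0,0,0,0,0],"claw":[1,1,1,1,1,1,1,1]}' 15
python3 - <<'E'
from h import *
print(tool((.5765,.0242,.015)),yaw()+90,np.round(read_state()["qd"],3))
E
```

```text
clock: 21.53
ee_pos: [0.578, 0.0247, 0.0241]
tcp_rot: [3.139, 0.13, 0.002]
ft_force: [0.4, 0.2, 0.7]
grip_width: 0.0921
grip_force: 0.0
[-1.6  0.4  9.1] 4.7350453644908015 [-0.002 -0.002 -0.002 -0.006  0.001 -0.002 -0.001]
```

```bash
python3 -m handwheel '{"linear":[[-1,0,4],[-1,0,8],[-1,0,9],[-1,0,9],[-1,0,9],[-1,0,9],[-1,0,9],[-1,0,9]],"twist":[0,0,0,0,0,0,0,0],"claw":[1,1,1,1,0.6,0.5,0.45,0.45]}' 20
python3 -m handwheel '{"linear":[[0,0,0],[0,0,0],[0,0,0],[0,0,0],[0,0,0]],"twist":[0,0,0,0,0],"claw":[0.4,0.4,0.4,0.4,0.4]}' 20
python3 -m handwheel '{"linear":[[0,0,-3],[0,0,-12],[0,0,-30],[0,0,-60],[0,0,-85],[0,0,-100],[0,0,-100],[0,0,-100]],"twist":[0,0,0,0,0,0,0,0],"claw":[0.4,0.4,0.4,0.4,0.4,0.4,0.4,0.4]}' 20
python3 - <<'E'
from h import *
print(tool((.5314,-.218,.115)),yaw()+90)
E
```

```text
clock: 22.2
ee_pos: [0.5766, 0.0249, 0.014]
tcp_rot: [3.139, 0.13, 0.0]
ft_force: [0.4, 0.2, -0.3]
grip_width: 0.0701
grip_force: 0.0
clock: 22.62
ee_pos: [0.5765, 0.0247, 0.0139]
tcp_rot: [3.139, 0.13, 0.0]
ft_force: [0.3, -0.5, -0.6]
grip_width: 0.0469
grip_force: 20.0
clock: 23.28
ee_pos: [0.577, 0.0249, 0.1151]
tcp_rot: [-3.139, -0.13, -0.003]
ft_force: [-0.3, 0.7, -1.8]
grip_width: 0.0476
grip_force: 20.0
[-6.560e+01  2.383e+02 -1.000e-01] 4.75458887436514
```

```bash
python3 -m handwheel '{"linear":[[-2,8,0],[-8,28,0],[-16,58,0],[-25,90,0],[-34,122,0],[-42,154,0],[-51,186,0],[-58,210,0]],"twist":[0,0,0,0,0,0,0,0],"claw":[0.4,0.4,0.4,0.4,0.4,0.4,0.4,0.4]}' 20
python3 -m handwheel '{"linear":[[-5,18,0],[-7,26,0],[-7,28,0],[-7,28,0],[-7,28,0],[-7,28,0]],"twist":[0,0,0,0,0,0],"claw":[0.4,0.4,0.4,0.4,0.4,0.4]}' 20
python3 - <<'E'
from h import *
print(tool((.5314,-.218,.077)),yaw()+90,np.round(read_state()["qd"],3))
E
```

```text
clock: 23.95
ee_pos: [0.5337, -0.193, 0.1124]
tcp_rot: [3.139, 0.126, -0.005]
ft_force: [0.4, 0.6, -1.1]
grip_width: 0.0475
grip_force: 20.0
clock: 24.45
ee_pos: [0.5319, -0.2158, 0.1138]
tcp_rot: [-3.138, -0.134, 0.0]
ft_force: [-0.4, -0.2, -0.4]
grip_width: 0.0476
grip_force: 20.0
[-0.7  2.2 36.8] 4.90186719863317 [-0.001 -0.002  0.005 -0.002  0.003  0.001  0.002]
```

```bash
python3 -m handwheel '{"linear":[[0,1,6],[-1,2,14],[-1,2,22],[-1,2,28],[-1,2,32],[-1,2,34],[-1,2,34],[-1,2,34]],"twist":[0,0,0,0,0,0,0,0],"claw":[0.4,0.4,0.4,0.4,0.4,0.4,0.4,0.4]}' 20
python3 -m handwheel '{"linear":[[0,0,0.5],[0,0,1],[0,0,1],[0,0,1]],"twist":[0,0,0,0],"claw":[0.4,0.4,0.4,0.4]}' 20
python3 -m handwheel '{"linear":[[0,0,0.5],[0,0,1],[0,0,1],[0,0,1]],"twist":[0,0,0,0],"claw":[0.4,0.4,0.4,0.4]}' 20
```

```text
clock: 25.12
ee_pos: [0.5307, -0.2198, 0.0799]
tcp_rot: [3.139, 0.13, -0.0]
ft_force: [-0.0, 0.4, -1.4]
grip_width: 0.0472
grip_force: 20.0
clock: 25.45
ee_pos: [0.5307, -0.2199, 0.0791]
tcp_rot: [3.139, 0.13, 0.001]
ft_force: [-1.4, -0.0, -1.6]
grip_width: 0.0472
grip_force: 20.0
clock: 25.78
ee_pos: [0.5306, -0.2198, 0.0779]
tcp_rot: [-3.139, -0.13, 0.0]
ft_force: [-0.3, 0.0, -1.3]
grip_width: 0.0474
grip_force: 20.0
```

```bash
python3 -m handwheel '{"linear":[[0,0,0.5],[0,0,1],[0,0,1],[0,0,1]],"twist":[0,0,0,0],"claw":[0.4,0.4,0.4,0.4]}' 20
python3 -m handwheel '{"linear":[[0,0,0.5],[0,0,0.7],[0,0,0.7],[0,0,0.7]],"twist":[0,0,0,0],"claw":[0.4,0.4,0.4,0.4]}' 20
```

```text
clock: 26.12
ee_pos: [0.5306, -0.2198, 0.0769]
tcp_rot: [3.139, 0.13, -0.0]
ft_force: [-0.2, -0.1, -1.2]
grip_width: 0.0472
grip_force: 20.0
clock: 26.45
ee_pos: [0.5306, -0.2198, 0.0762]
tcp_rot: [3.139, 0.13, 0.0]
ft_force: [-0.5, 0.2, -1.0]
grip_width: 0.047
grip_force: 20.0
```

```bash
python3 -m handwheel '{"linear":[[0,0,0.3],[0,0,0.6],[0,0,0.6],[0,0,0.6]],"twist":[0,0,0,0],"claw":[0.4,0.4,0.4,0.4]}' 20
python3 -m handwheel '{"linear":[[0,0,0.3],[0,0,0.5],[0,0,0.5],[0,0,0.5]],"twist":[0,0,0,0],"claw":[0.4,0.4,0.4,0.4]}' 20
```

```text
clock: 26.78
ee_pos: [0.5307, -0.2198, 0.0759]
tcp_rot: [3.139, 0.13, 0.0]
ft_force: [-1.5, 0.6, 3.9]
grip_width: 0.0473
grip_force: 20.0
clock: 27.12
ee_pos: [0.5308, -0.2199, 0.0758]
tcp_rot: [3.139, 0.13, 0.001]
ft_force: [-2.0, 0.4, 9.4]
grip_width: 0.0476
grip_force: 20.0
```

Contact. Back off the pressure, release slowly and clear away.

```bash
python3 -m handwheel '{"linear":[[0,0,-0.5],[0,0,-0.5],[0,0,-0.5],[0,0,-0.5],[0,0,-0.5],[0,0,-0.5],[0,0,-0.5],[0,0,-0.5]],"twist":[0,0,0,0,0,0,0,0],"claw":[0.4,0.4,0.55,0.65,0.8,0.9,1,1]}' 5
python3 -m handwheel '{"linear":[[0,0,0],[0,0,-4],[0,0,-12],[0,0,-30],[0,0,-60],[0,0,-95],[0,-30,-110],[0,-65,-110]],"twist":[0,0,0,0,0,0,0,0],"claw":[1,1,1,1,1,1,1,1]}'
python3 -m handwheel '{"linear":[[-10,-35,0],[-20,-70,0],[-30,-105,0],[-40,-140,0],[-50,-175,0],[-60,-210,0],[-60,-210,0],[-60,-210,0]],"twist":[0,0,0,0,0,0,0,0],"claw":[1,1,1,1,1,1,1,1]}'
python3 - <<'E'
from h import *
f=vision.grab_frame("top")
a=f["color"][150:215,350:400]; hsv=cv2.cvtColor(a,cv2.COLOR_BGR2HSV)
g=((hsv[...,0]>50)&(hsv[...,0]<100)&(hsv[...,1]>35)).astype(np.uint8)
print("\n".join("".join("#" if v else "." for v in row) for row in g[5:60:1,8:45]))
E
```

```text
clock: 27.78
ee_pos: [0.5306, -0.2198, 0.0755]
tcp_rot: [3.139, 0.13, -0.0]
ft_force: [0.3, 0.7, -0.2]
grip_width: 0.0792
grip_force: 0.0
clock: 28.45
ee_pos: [0.5276, -0.1576, 0.1905]
tcp_rot: [3.136, 0.122, 0.012]
ft_force: [1.3, 0.3, -0.5]
grip_width: 0.0918
grip_force: 0.0
clock: 29.12
ee_pos: [0.4477, 0.0513, 0.1866]
tcp_rot: [-3.138, -0.138, -0.002]
ft_force: [0.4, 0.0, 0.2]
grip_width: 0.0921
grip_force: 0.0
.....................................
.....................................
.....................................
.....................................
.....................................
.....................................
......#################..............
.....###################.............
......##################.............
.....###################.............
......##################.............
......##################.............
......##################.............
......##################.............
......##################.............
......#########..#######.............
......######.........###.............
......####.............##..........
[... 708 characters left out ...]
####............
.......##################............
.......##################............
.......##################............
.......##################............
.......##################............
.......###################...........
.......###################...........
.......###################...........
.......##################............
.......##################............
........#######.######.#.............
.....................................
.....................................
.....................................
.....................................
.....................................
.....................................
.....................................
```

The mask shows the pebble centred on the pane, and the pane undisturbed. Handing in.

```bash
python3 -c "
from cell import r
print(r.job_done())"
```

```text
the job is handed in; nothing more can be done
None
```

The job is handed in: both sown pots stand together in the tray, the clear pane lies flat and centred over them, and the pebble sits in the middle of the glass; no verdict came back, and the last check of glass and pebble was by image mask, as all 10 picture views were used.

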